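Load the full gas cartridge into the portable burner

TASK

Two of the three look-alike gas cartridges in the blue rack are spent and one is full: heft them to find the full one. Lay it in the portable burner's bay with its valve end toward the coupling, let go, then press the red lever down to its stop so that the cartridge is locked onto the coupling. The spent cartridges belong in the rack, and the timer, beaker and jar stay where they are.

Things in the scene. Friction and masses are not known exactly. Their poses are not given: they have to be found in the camera images.
- burner: Portable gas burner, fixed, 214 x 274 mm, 88 mm high at the pan supports. Origin: middle of its footprint, on the worktop; x from its front (knob, red lever) to its rear, y to its left. Left part (y -18 to +135 mm): grey housing, 63 mm high. Right part: open cartridge bay along x, centre line at y = -80 mm, floor 10 mm and outer lip 19 mm above the worktop.
- bay (a point): Where the cartridge's origin goes when it is let down into the bay, valve to the front (-x): 46 mm above the worktop on two V saddles (at burner x = -40 and +52 mm), amid 13 mm of end play (6 mm front, 7 mm rear, between coupling block, 65 mm high, and pusher plate, 68 mm high). Axes as the burner's. Beside a cartridge 31 mm are free to the housing, 22 mm to the lip.
- coupling (a point): Centre of the brass valve seat on the coupling block at the bay's front end, 46 mm above the worktop. The rim of the cartridge's valve collar rests here when the cartridge is locked.
- lever (a joint): Red locking lever, m downward: 0 = up (open, as found), 0.022 = fully down on its stop (locked). It slides in a vertical slot against about 4 N of friction and stays where it is left. By a linkage it drives the pusher at the bay's rear end 12.5 mm forward, which shoves the cartridge onto the coupling.
- lever_top (a point): Middle of the red lever's top face, where it is pressed straight down. The lever is a level plate, 30 mm long (out from the burner's front), 34 mm wide, 8 mm thick; its top is 62 mm above the worktop when up, 40 mm when down. 17 mm behind this point stands the slot plate, 63 mm high. Axes as the burner's.
- rack: Blue sheet-metal rack, fixed, 112 x 300 mm. Origin: middle of its footprint, on the worktop. Three places side by side at y = -98, 0 and +98 mm, each with V saddles at x = -40 and +40 mm, upper edges 25 mm above the worktop. A cartridge lies in its place along the rack's x, its axis 40 mm above the worktop, its origin within 10 mm of x = 0.
- cartridge_1: One of three look-alike opaque gas cartridges lying in the rack; full: 290 to 350 g, spent: 75 to 110 g. Green cylinder with white shoulder, 62 mm diameter, 148 mm long. Origin on its axis, at its centre of mass within 10 mm; x along the axis from valve to base: base at +73 mm, shoulder at -55 mm, rim of the valve collar (32 mm diameter) at -75 mm. May be rolled about x.
- cartridge_1_valve (a point): Centre of the rim of the valve collar of cartridge_1, on its axis.
- cartridge_2: One of three look-alike opaque gas cartridges lying in the rack; full: 290 to 350 g, spent: 75 to 110 g. Green cylinder with white shoulder, 62 mm diameter, 148 mm long. Origin on its axis, at its centre of mass within 10 mm; x along the axis from valve to base: base at +73 mm, shoulder at -55 mm, rim of the valve collar (32 mm diameter) at -75 mm. May be rolled about x.
- cartridge_2_valve (a point): Centre of the rim of the valve collar of cartridge_2, on its axis.
- cartridge_3: One of three look-alike opaque gas cartridges lying in the rack; full: 290 to 350 g, spent: 75 to 110 g. Green cylinder with white shoulder, 62 mm diameter, 148 mm long. Origin on its axis, at its centre of mass within 10 mm; x along the axis from valve to base: base at +73 mm, shoulder at -55 mm, rim of the valve collar (32 mm diameter) at -75 mm. May be rolled about x.
- cartridge_3_valve (a point): Centre of the rim of the valve collar of cartridge_3, on its axis.
- timer: White kitchen timer with three keys, 62 x 68 x 18 mm, lying on the worktop; bystander. Origin under its middle.
- beaker: Glass beaker, 72 mm wide, 93 mm high; bystander. Origin under its middle.
- jar: Sample jar with blue lid, 52 mm wide, 71 mm high; bystander. Origin under its middle.

How it is judged:
By the outcome, as a careful person would: the job done as asked, in the order asked, and still so for the second after the job is handed in, with the robot touching nothing.
It also fails if it takes over 64 s, if anything falls off the work surface, if the arm or the gripper's body presses on something with over 40 N, if the wrist force passes 120 N, or if a joint passes its speed limit or range.

ROBOT

A 6-joint arm with a two-finger parallel gripper is mounted at the origin on a cart in front of the work surface, level with it; the furniture and walls round the work are solid. World frame = base frame: x ahead of the robot, y to its left, z up, the work surface at z = 0. Lengths are in mm, angles in degrees, forces in N, time in s.
With the tool pointing down it reaches from about 300 to 850 mm from the base axis. Payload 4.2 kg.
Tool frame: the origin (TCP) lies at the very end of the fingers, on their centre line; the grasp point (between the pads) lies 19 mm behind it (env.grasp_offset is the distance from the TCP to the grasp point, in mm); z points along the fingers, y is the line along which they close (so a half turn about z gives the same grasp; the last joint's range is limited). The gripper opens to 91 mm and grips with 3 to 60 N. Pads are 32 mm wide; open, the fingers measure 118 mm over their backs; the gripper's body (76 mm by 178 mm) begins 60 mm behind the grasp point.
Start: joints at [74.37, 18.312, 89.639, -0, 72.044, -1.146], TCP at [143.818, 556.74, 213.976] pointing down, gripper open.
Joint ranges: [-177.97, 177.97], [-48.28, 115.42], [12.27, 149.76], [-77.06, 257.06], [2.81, 150.46], [-146.56, 146.56]. Speed limits (degrees/s): [147.25, 147.25, 180, 180, 180, 180].

INTERFACE

Orientations are given as [roll, pitch, yaw] about the fixed x, y, z axes, in that order (R = Rz(yaw) Ry(pitch) Rx(roll)).
In Python, from workcell import env gives the robot as it stands. The module is installed in compiled form; this text tells all that it offers.
- The arm moves only by the tool send_rows, never from a script. Its argument "motion" is a list of rows, each an object of numbers: "tx", "ty", "tz": the shift along the tool's x, y, z in units of 500 mm (1.0 is 500 mm); "rx", "ry", "rz": the turn, a rotation vector about the tool's x, y, z in units of 30 degrees (1.0 is 30 degrees); "gripper": the closure, from -1 (fully open) to 1 (shut). In form: [{"tx": .., "ty": .., "tz": .., "rx": .., "ry": .., "rz": .., "gripper": ..}, ...]. A call has 1 to 12 rows; each row shifts and turns the commanded pose from where the row before left it, along the tool's axes as they then stand; what a row does not reach is not made up. A row lasts 1/8 s, in which the tool goes at most 62.5 mm and 10.7 degrees, less where a joint would pass 70% of its speed; a pose out of reach is approached as far as the arm can. A call with a number of a shift or a turn outside -1 to 1 is refused whole. A call with a gripper value outside its range is refused whole. The fingers move at their own pace and stop on an object; "grip_force" is the grip in N (left out, the last holds). Time passes only in rows, so rows that do not move let the fingers close. It gives the time, the measured TCP pose, the force, the opening and the grip force at its end, in the units of the state.
- env.state(): the state, without advancing time (a new reading comes with each control period).
- env.grab_frame(name): name is "side" or "top"; returns a dict with "frame" (480x640x3 uint8, red, green, blue), "vertical_fov" (degrees; the focal length in pixels is half the picture's height over the tangent of half this angle, whatever the lens; pixels are square), "cx", "cy" (the principal point, pixels), "rvec" (rotation vector, rad) and "tvec" (3), from world to camera coordinates, as OpenCV has them. Camera axes: x right, y down, z forward; pixel columns grow to the right and rows downward; lengths in mm; the calibration is good to about 2 mm. A picture is of the moment at which its call begins. There is no depth.
- env.job_done(): hands the job in; it is judged then, once.
The state is a dict: "time_s": time; "qpos": joint angles; "qvel": joint speeds; "effort": joint torques, N m; "ee_pos": TCP position; "ee_rot": TCP orientation; "force": force on the tool from outside, world axes, zero at the start; "torque": the same for the moment, N m; "gripper_width": finger opening in mm; "gripper_force": force on a finger pad.
Only numpy, scipy, OpenCV 4.12 (cv2) and the standard library are available. Lean on these libraries where they do the work, as an engineer would, in place of code of your own. Each camera call takes 0.05 s, during which the arm holds its last target. There are 200 camera calls.

## Working session

There is one attempt and no reset: what is moved stays moved. The work goes in short steps, Python scripts to look and compute and a tool call to move; the robot and the scene stay as the last step left them, time stands still between calls to the robot, and variables do not carry over. Pictures are saved under pics/ and viewed, at most 10 in all, crops included, and the job is handed in when it is done.

Besides the shell and the picture viewer there is one more tool, called after ">>>" as a command line: name --argument value ..., lists and objects as JSON in quotes. send_rows: Moves the arm, as the interface text tells. Shifts and turns lie within -1 to 1; 1 stands for 500 mm of shift or 30 degrees of turn. Its arguments: {"type":"object","properties":{"motion":{"type":"array"},"grip_force":{"type":"number"}},"required":["motion"]}

```bash
mkdir -p pics; python3 - <<'E'
from workcell import env
import cv2,json,numpy as np
for n in("top","side"):
    f=env.grab_frame(n); cv2.imwrite(f"pics/{n}0.png",f["frame"][:,:,::-1]); 
    np.savez(n+"0.npz",**f)
    print(n,{k:np.round(v,3).tolist() for k,v in f.items() if k!="frame"})
s=env.state();print(s)
E
```

```text
top {'vertical_fov': 42.619, 'cx': 322.118, 'cy': 254.763, 'rvec': [2.118, -2.118, 0.214], 'tvec': [-8.768, 535.669, 1289.366]}
side {'vertical_fov': 50.034, 'cx': 321.177, 'cy': 243.023, 'rvec': [1.977, -0.542, 0.367], 'tvec': [-474.312, 178.438, 793.134]}
{'time_s': 0.1, 'qpos': array([ 7.43694293e+01,  1.83467469e+01,  8.96991228e+01, -9.89225371e-04,
        7.20453475e+01, -1.14668320e+00]), 'qvel': array([ 0.05596783, -0.06391943, -0.23278289, -0.09177258,  0.16603526,
        0.0323392 ]), 'effort': array([ 2.59962735e-04, -4.13338566e+01, -2.32508665e+01,  7.28587224e-02,
        4.21957299e-02, -7.31422824e-05]), 'ee_pos': array([143.70019174, 556.27971206, 213.21869826]), 'ee_rot': array([-1.79908782e+02, -8.85068010e-04,  1.65516417e+02]), 'force': array([-0.30316525, -1.0113551 , -0.10529376]), 'torque': array([-0.02578368, -0.00179813, -0.00525631]), 'gripper_force': 0.0, 'gripper_width': 91.45483207843547}
```

View pics/top0.png

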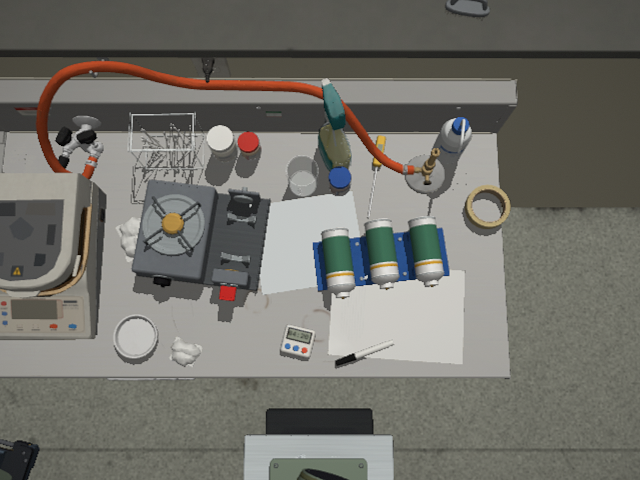

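View pics/side0.png

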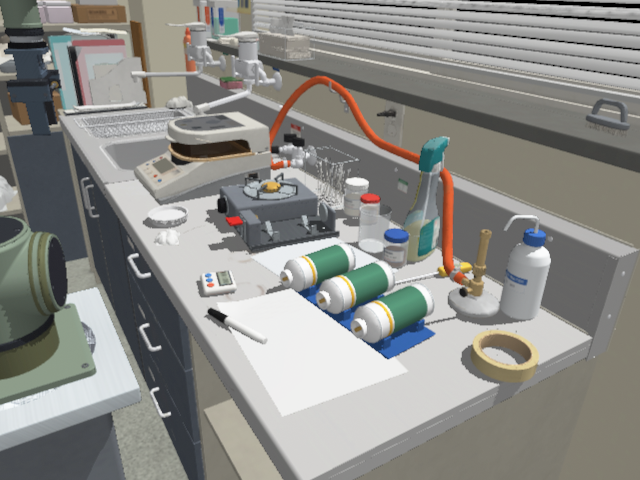

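The top view shows the burner around (205,235) with its lever at (228,293). The rack is around (382,258), its three cartridges have their valves toward the robot (rows about 285-295), and the bystanders are the timer, beaker and jar. Next I'll enlarge this view to measure it.

```bash
cat > h.py <<'E'
import numpy as np,cv2
def load(n):
    f=dict(np.load(n)); F=240/np.tan(np.radians(float(f["vertical_fov"]))/2)
    return f,np.array([[F,0,f["cx"]],[0,F,f["cy"]],[0,0,1.]]),cv2.Rodrigues(f["rvec"])[0]
def back(n,uv,z):
    f,K,R=load(n); d=R.T@np.linalg.inv(K)@np.array([*uv,1.]); c=-R.T@f["tvec"]
    return c+d*(z-c[2])/d[2]
def proj(n,p):
    f,K,R=load(n); return cv2.projectPoints(np.float64(p).reshape(-1,3),f["rvec"],f["tvec"],K,None)[0][:,0]
E
python3 - <<'E'
import cv2,numpy as np
im=cv2.imread("pics/top0.png")[170:310,130:270]
im2=cv2.imread("pics/top0.png")[205:310,310:450]
cv2.imwrite("pics/burn.png",cv2.resize(im,None,fx=4.25,fy=4.25,interpolation=cv2.INTER_CUBIC))
cv2.imwrite("pics/rack.png",cv2.resize(im2,None,fx=5.5,fy=5.5,interpolation=cv2.INTER_CUBIC))
E
```

```text
(no output)
```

View pics/burn.png

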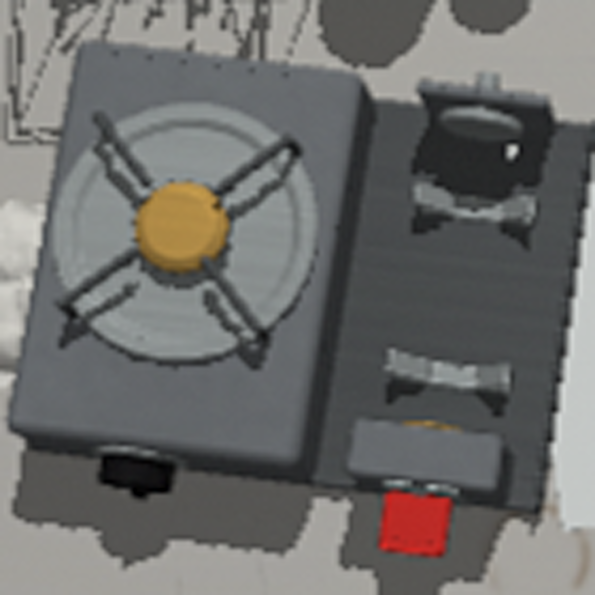

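View pics/rack.png

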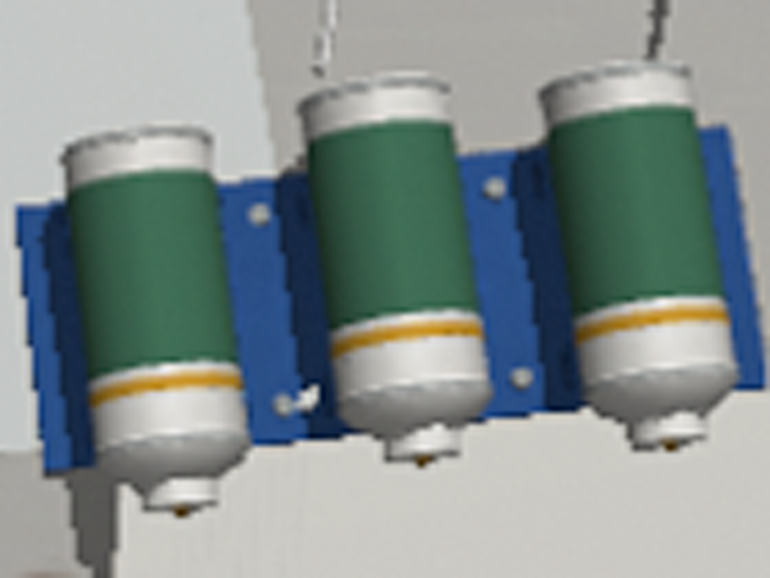

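The crops give clear corners for the housing top, lever top and rack plate, and the valve tips sit near the front edge of the rack. I'll compute poses from these points and check them against the given sizes.

```bash
cat > m.py <<'E'
from h import *
import json
n="top0.npz"
f,K,R=load(n); print("cam",(-R.T@f["tvec"]).round(0))
b=lambda u,v:(u/4.25+130-.4,v/4.25+170-.4); r=lambda u,v:(u/5.5+310-.4,v/5.5+205-.4)
H=np.array([back(n,b(*p),63)[:2] for p in[(78,40),(370,80),(303,468),(10,432)]])
L=np.array([back(n,b(*p),62)[:2] for p in[(387,492),(451,497),(445,556),(380,551)]])
P=np.array([back(n,r(*p),3)[:2] for p in[(15,207),(728,127),(766,386),(45,474)]])
def fit(model,w):
    c=w.mean(0);m=model.mean(0);z=((w-c)@[1,1j])@np.conj((model-m)@[1,1j]);a=np.angle(z)
    Rr=np.array([[np.cos(a),-np.sin(a)],[np.sin(a),np.cos(a)]]); t=c-Rr@m
    print("yaw",np.degrees(a).round(2),"org",t.round(1),"res",((model@Rr.T+t)-w).round(1).tolist()); return a,Rr,t
a,Rb,tb=fit(np.array([[107,135],[107,-18],[-107,-18],[-107,135.]]),H)
ar,Rr,tr=fit(np.array([[56,150],[56,-150],[-56,-150],[-56,150.]]),P)
print("lever",L.mean(0).round(1),"in burner",((L-tb)@Rb).round(1).tolist())
for nm,u,z in[("pushertop",(485,90),68),("couplfrontL",(352,470),65),("saddleF",(447,372),25),("saddleR",(472,210),25),("cbl",(352,425),65),("cbr",(503,437),65)]:
    print(nm,((back(n,b(*u),z)[:2]-tb)@Rb).round(1))
for k,(v,s) in enumerate([((181,508),0),((421,461),0),((670,446),0)]):
    w=back(n,r(*v),40)[:2]; print("valve",k+1,w.round(1),"in rack",((w-tr)@Rr).round(1))
for e in[(140,130),(378,73),(616,64)]:
    w=back(n,r(*e),71)[:2]; print("basetop in rack",((w-tr)@Rr).round(1))
for y in(98,0,-98): print("place",(Rr@[0,y]+tr).round(1))
print("bay line y=-80",(Rb@[0,-80]+tb).round(1))
E
python3 m.py
```

```text
cam [ 270.   -6. 1370.]
yaw -7.13 org [584.1 255.7] res [[1.7, -1.5], [4.5, -0.1], [-3.4, -0.5], [-2.8, 2.2]]
yaw 6.72 org [ 536.9 -140.9] res [[0.0, 1.3], [1.0, -0.2], [-1.1, -1.9], [0.1, 0.8]]
lever [450.7 193.9] in burner [[-110.4, -60.9], [-109.0, -93.3], [-138.9, -94.9], [-140.5, -62.1]]
pushertop [103.2 -79.5]
couplfrontL [-101.9  -42.2]
saddleF [-39.  -75.4]
saddleR [ 49.3 -75.3]
cbl [-79.2 -38.5]
cbr [ -75.8 -115.3]
valve 1 [444.8 -53.2] in rack [-81.2  97.9]
valve 2 [ 463.5 -148.5] in rack [-73.7   1. ]
valve 3 [ 469.5 -247.5] in rack [-79.3 -98. ]
basetop in rack [65.9 96.9]
basetop in rack [77.9  0.4]
basetop in rack [ 70.6 -93.9]
place [525.4 -43.6]
place [ 536.9 -140.9]
place [ 548.3 -238.2]
bay line y=-80 [574.1 176.3]
```

```bash
cat > go.py <<'E'
import sys,numpy as np
from workcell import env
from scipy.spatial.transform import Rotation as Ro
x,y,z,yaw=map(float,sys.argv[1:5]); s=env.state()
C=Ro.from_euler("xyz",s["ee_rot"],degrees=True); T=Ro.from_euler("xyz",[180,0,yaw],degrees=True)
d=np.array([x,y,z])-s["ee_pos"]; rv=(C.inv()*T).as_rotvec(degrees=True)/30
print("t",round(s["time_s"],2),"pos",s["ee_pos"].round(1),"rot",s["ee_rot"].round(2),"F",s["force"].round(2),"w",round(s["gripper_width"],1),"gf",round(s["gripper_force"],1))
print("turn units",rv.round(4)," shift units in present axes",(C.inv().apply(d)/500).round(4),"after turn",(T.inv().apply(d)/500).round(4),"dist",np.linalg.norm(d).round(1))
E
python3 go.py 518.4 -44.4 160 186.7
cat >> m.py <<'E'
print("---")
disc=(back(n,b(481,124),46)[:2]-tb)@Rb; print("disc",disc, "seat top",((back(n,b(430,422),60)[:2]-tb)@Rb))
im=cv2.imread("pics/side0.png")
for bx in(5,):
  q=[]
  for (x,y,z) in[(bx-81,-78,46),(bx+80,-78,46),(bx-40-bx,-78,25),(52,-78,25)]: q.append([*(Rb@[x,y]+tb),z])
  for c in L: q.append([*c,62])
  for c in [(-107,-137),(107,-137),(107,-18),(-107,-18)]: q.append([*(Rb@np.array(c)+tb),19 if c[1]<-100 else 63])
  pp=proj("side0.npz",q)
x0,y0=205,170
o=cv2.resize(im[y0:y0+90,x0:x0+150],None,fx=5.3,fy=5.3,interpolation=cv2.INTER_CUBIC)
for p in pp: cv2.drawMarker(o,tuple(int(v) for v in ((p+.5-[x0,y0])*5.3)),(0,255,255),cv2.MARKER_CROSS,12,1)
cv2.imwrite("pics/side_b.png",o)
E
python3 m.py | sed -n '/---/,$p'
```

```text
t 0.1 pos [143.7 556.3 213.2] rot [-179.91   -0.    165.52] F [-0.3  -1.01 -0.11] w 91.5 gf 0.0
turn units [-3.000e-03 -6.000e-04 -7.061e-01]  shift units in present axes [-1.026  -0.9756  0.108 ] after turn [-0.6041 -1.2806  0.1064] dist 710.0
---
disc [ 90.94235493 -76.50521973] seat top [-71.94564448 -76.59823938]
```

View pics/side_b.png

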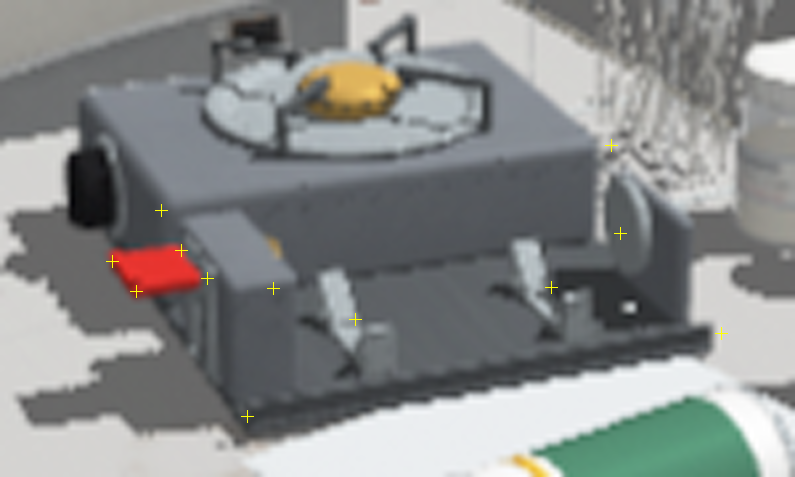

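The side view agrees with the burner pose to within a few mm: lever at (160,265), pusher disc at (625,222), brass seat at (272,245). Next I move over the cartridge on the left.

>>> send_rows --motion '[{"tx": -0.0855,"ty": -0.0813,"tz": 0.009},{"tx": -0.0855,"ty": -0.0813,"tz": 0.009},{"tx": -0.0855,"ty": -0.0813,"tz": 0.009},{"tx": -0.0855,"ty": -0.0813,"tz": 0.009},{"tx": -0.0855,"ty": -0.0813,"tz": 0.009},{"tx": -0.0855,"ty": -0.0813,"tz": 0.009},{"tx": -0.0855,"ty": -0.0813,"tz": 0.009},{"tx": -0.0855,"ty": -0.0813,"tz": 0.009},{"tx": -0.0855,"ty": -0.0813,"tz": 0.009},{"tx": -0.0855,"ty": -0.0813,"tz": 0.009},{"tx": -0.0855,"ty": -0.0813,"tz": 0.009},{"tx": -0.0855,"ty": -0.0813,"tz": 0.009}]'

```text
invalid input at $.motion[0]: expected keys tx, ty, tz, rx, ry, rz, gripper
```

>>> send_rows --motion '[{"rz": -0.236},{"rz": -0.235},{"rz": -0.235},{"gripper": -0.85},{}]'

```text
invalid input at $.motion[0]: expected keys tx, ty, tz, rx, ry, rz, gripper
```

```bash
python3 go.py 518.4 -44.4 26 186.7
```

```text
t 0.1 pos [143.7 556.3 213.2] rot [-179.91   -0.    165.52] F [-0.3  -1.01 -0.11] w 91.5 gf 0.0
turn units [-3.000e-03 -6.000e-04 -7.061e-01]  shift units in present axes [-1.0261 -0.9752  0.376 ] after turn [-0.6041 -1.2806  0.3744] dist 732.3
```

All keys are required in every row.

>>> send_rows --motion '[{"tx": -0.0855,"ty": -0.0813,"tz": 0.009,"rx": 0,"ry": 0,"rz": 0,"gripper": -0.85},{"tx": -0.0855,"ty": -0.0813,"tz": 0.009,"rx": 0,"ry": 0,"rz": 0,"gripper": -0.85},{"tx": -0.0855,"ty": -0.0813,"tz": 0.009,"rx": 0,"ry": 0,"rz": 0,"gripper": -0.85},{"tx": -0.0855,"ty": -0.0813,"tz": 0.009,"rx": 0,"ry": 0,"rz": 0,"gripper": -0.85},{"tx": -0.0855,"ty": -0.0813,"tz": 0.009,"rx": 0,"ry": 0,"rz": 0,"gripper": -0.85},{"tx": -0.0855,"ty": -0.0813,"tz": 0.009,"rx": 0,"ry": 0,"rz": 0,"gripper": -0.85},{"tx": -0.0855,"ty": -0.0813,"tz": 0.009,"rx": 0,"ry": 0,"rz": 0,"gripper": -0.85},{"tx": -0.0855,"ty": -0.0813,"tz": 0.009,"rx": 0,"ry": 0,"rz": 0,"gripper": -0.85},{"tx": -0.0855,"ty": -0.0813,"tz": 0.009,"rx": 0,"ry": 0,"rz": 0,"gripper": -0.85},{"tx": -0.0855,"ty": -0.0813,"tz": 0.009,"rx": 0,"ry": 0,"rz": 0,"gripper": -0.85},{"tx": -0.0855,"ty": -0.0813,"tz": 0.009,"rx": 0,"ry": 0,"rz": 0,"gripper": -0.85},{"tx": -0.0855,"ty": -0.0813,"tz": 0.009,"rx": 0,"ry": 0,"rz": 0,"gripper": -0.85}]'

```text
time_s: 1.6
ee_pos: [519.1, -45.7, 159.5]
ee_rot: [180.0, -0.0, 165.5]
force: [1.1, 0.2, 0.4]
gripper_width: 84.5
gripper_force: 0.0
```

>>> send_rows --motion '[{"tx": 0,"ty": 0,"tz": 0,"rx": 0,"ry": 0,"rz": -0.236,"gripper": -0.85},{"tx": 0,"ty": 0,"tz": 0,"rx": 0,"ry": 0,"rz": -0.235,"gripper": -0.85},{"tx": 0,"ty": 0,"tz": 0,"rx": 0,"ry": 0,"rz": -0.235,"gripper": -0.85},{"tx": 0,"ty": 0,"tz": 0,"rx": 0,"ry": 0,"rz": 0,"gripper": -0.85},{"tx": 0,"ty": 0,"tz": 0,"rx": 0,"ry": 0,"rz": 0,"gripper": -0.85}]'

```text
time_s: 2.22
ee_pos: [518.4, -43.8, 159.8]
ee_rot: [180.0, -0.0, -173.4]
force: [0.0, -0.1, -0.7]
gripper_width: 84.7
gripper_force: 0.0
```

```bash
python3 go.py 518.4 -44.4 26 186.7
```

```text
t 2.23 pos [518.4 -43.8 159.8] rot [ 1.7999e+02 -2.0000e-02 -1.7339e+02] F [ 0.03 -0.11 -0.73] w 84.7 gf 0.0
turn units [ 0.0004 -0.0006 -0.0032]  shift units in present axes [-0.     -0.0013  0.2676] after turn [ 1.000e-04 -1.300e-03  2.676e-01] dist 133.8
```

>>> send_rows --motion '[{"tx": 0,"ty": -0.001,"tz": 0.1,"rx": 0,"ry": 0,"rz": 0,"gripper": -0.85},{"tx": 0,"ty": 0,"tz": 0.1,"rx": 0,"ry": 0,"rz": 0,"gripper": -0.85},{"tx": 0,"ty": 0,"tz": 0.05,"rx": 0,"ry": 0,"rz": 0,"gripper": -0.85},{"tx": 0,"ty": 0,"tz": 0.017,"rx": 0,"ry": 0,"rz": 0,"gripper": -0.85},{"tx": 0,"ty": 0,"tz": 0,"rx": 0,"ry": 0,"rz": 0,"gripper": -0.85}]'

```text
time_s: 2.85
ee_pos: [518.9, -44.3, 26.6]
ee_rot: [180.0, 0.0, -173.3]
force: [1.0, 0.3, 0.6]
gripper_width: 84.6
gripper_force: 0.0
```

>>> send_rows --grip_force 20 --motion '[{"tx": 0,"ty": 0,"tz": 0,"rx": 0,"ry": 0,"rz": 0,"gripper": 0},{"tx": 0,"ty": 0,"tz": 0,"rx": 0,"ry": 0,"rz": 0,"gripper": 0},{"tx": 0,"ty": 0,"tz": 0,"rx": 0,"ry": 0,"rz": 0,"gripper": 0},{"tx": 0,"ty": 0,"tz": 0,"rx": 0,"ry": 0,"rz": 0,"gripper": 0}]'

```text
time_s: 3.35
ee_pos: [519.0, -43.2, 27.4]
ee_rot: [179.9, 0.1, -173.4]
force: [-0.8, 5.2, 3.1]
gripper_width: 61.6
gripper_force: 20.0
```

>>> send_rows --motion '[{"tx": 0,"ty": 0,"tz": -0.02,"rx": 0,"ry": 0,"rz": 0,"gripper": 0},{"tx": 0,"ty": 0,"tz": -0.03,"rx": 0,"ry": 0,"rz": 0,"gripper": 0},{"tx": 0,"ty": 0,"tz": -0.02,"rx": 0,"ry": 0,"rz": 0,"gripper": 0},{"tx": 0,"ty": 0,"tz": 0,"rx": 0,"ry": 0,"rz": 0,"gripper": 0},{"tx": 0,"ty": 0,"tz": 0,"rx": 0,"ry": 0,"rz": 0,"gripper": 0},{"tx": 0,"ty": 0,"tz": 0,"rx": 0,"ry": 0,"rz": 0,"gripper": 0}]'

```text
time_s: 4.1
ee_pos: [518.2, -44.3, 61.0]
ee_rot: [180.0, -0.1, -173.3]
force: [0.5, 0.3, -0.8]
gripper_width: 61.6
gripper_force: 20.0
```

>>> send_rows --motion '[{"tx": 0,"ty": 0,"tz": 0,"rx": 0,"ry": 0,"rz": 0,"gripper": 0},{"tx": 0,"ty": 0,"tz": 0,"rx": 0,"ry": 0,"rz": 0,"gripper": 0}]'

```text
time_s: 4.35
ee_pos: [518.5, -44.3, 61.2]
ee_rot: [180.0, -0.0, -173.3]
force: [-0.4, 0.5, -0.5]
gripper_width: 61.3
gripper_force: 20.0
```

```bash
cat > heft.py <<'E'
from workcell import env
import numpy as np
F=[];Q=[]
for i in range(10):
    env.grab_frame("top"); s=env.state(); F.append(s["force"]);Q.append(s["effort"])
print("F",np.mean(F,0).round(2),"std",np.std(F,0).round(2),"tau",np.mean(Q,0).round(3),"pos",s["ee_pos"].round(1),"w",s["gripper_width"])
E
python3 heft.py
```

```text
F [-0.06 -0.03 -0.92] std [0.4  0.49 0.31] tau [-1.0000e-03 -3.9658e+01 -1.8032e+01 -3.9000e-02  6.5000e-02 -0.0000e+00] pos [518.6 -44.3  61.5] w 61.73274836781349
```

About 94 g, so this one is spent. I'll put it back and go on to the middle one.

>>> send_rows --motion '[{"tx": 0,"ty": 0,"tz": 0.03,"rx": 0,"ry": 0,"rz": 0,"gripper": 0},{"tx": 0,"ty": 0,"tz": 0.025,"rx": 0,"ry": 0,"rz": 0,"gripper": 0},{"tx": 0,"ty": 0,"tz": 0.014,"rx": 0,"ry": 0,"rz": 0,"gripper": 0},{"tx": 0,"ty": 0,"tz": 0,"rx": 0,"ry": 0,"rz": 0,"gripper": 0},{"tx": 0,"ty": 0,"tz": 0,"rx": 0,"ry": 0,"rz": 0,"gripper": -0.85},{"tx": 0,"ty": 0,"tz": 0,"rx": 0,"ry": 0,"rz": 0,"gripper": -0.85},{"tx": 0,"ty": 0,"tz": 0,"rx": 0,"ry": 0,"rz": 0,"gripper": -0.85},{"tx": 0,"ty": 0,"tz": 0,"rx": 0,"ry": 0,"rz": 0,"gripper": -0.85}]'

```text
time_s: 5.85
ee_pos: [518.7, -44.5, 27.0]
ee_rot: [-180.0, 0.0, -173.3]
force: [0.6, 0.2, 0.3]
gripper_width: 84.7
gripper_force: 0.0
```

>>> send_rows --motion '[{"tx": 0,"ty": 0,"tz": -0.05,"rx": 0,"ry": 0,"rz": 0,"gripper": -0.85},{"tx": 0,"ty": 0,"tz": -0.08,"rx": 0,"ry": 0,"rz": 0,"gripper": -0.85},{"tx": 0,"ty": 0,"tz": -0.03,"rx": 0,"ry": 0,"rz": 0,"gripper": -0.85},{"tx": -0.012,"ty": -0.098,"tz": 0,"rx": 0,"ry": 0,"rz": 0,"gripper": -0.85},{"tx": -0.011,"ty": -0.098,"tz": 0,"rx": 0,"ry": 0,"rz": 0,"gripper": -0.85},{"tx": 0,"ty": 0,"tz": 0,"rx": 0,"ry": 0,"rz": 0,"gripper": -0.85},{"tx": 0,"ty": 0,"tz": 0,"rx": 0,"ry": 0,"rz": 0,"gripper": -0.85}]'

```text
time_s: 6.72
ee_pos: [540.6, -139.9, 106.1]
ee_rot: [179.9, -0.1, -173.3]
force: [-0.1, -0.2, -0.2]
gripper_width: 84.5
gripper_force: 0.0
```

```bash
python3 go.py 541.4 -140.4 26 186.7
```

```text
t 6.72 pos [ 540.6 -139.9  106.1] rot [ 1.7993e+02 -1.0000e-01 -1.7334e+02] F [-0.13 -0.15 -0.23] w 84.5 gf 0.0
turn units [ 0.0025 -0.0033 -0.0014]  shift units in present axes [-0.0017 -0.0014  0.1602] after turn [-0.0014 -0.0012  0.1602] dist 80.1
```

>>> send_rows --motion '[{"tx": -0.001,"ty": -0.001,"tz": 0.09,"rx": 0,"ry": 0,"rz": 0,"gripper": -0.85},{"tx": 0,"ty": 0,"tz": 0.05,"rx": 0,"ry": 0,"rz": 0,"gripper": -0.85},{"tx": 0,"ty": 0,"tz": 0.02,"rx": 0,"ry": 0,"rz": 0,"gripper": -0.85},{"tx": 0,"ty": 0,"tz": 0,"rx": 0,"ry": 0,"rz": 0,"gripper": -0.85},{"tx": 0,"ty": 0,"tz": 0,"rx": 0,"ry": 0,"rz": 0,"gripper": 0},{"tx": 0,"ty": 0,"tz": 0,"rx": 0,"ry": 0,"rz": 0,"gripper": 0},{"tx": 0,"ty": 0,"tz": 0,"rx": 0,"ry": 0,"rz": 0,"gripper": 0},{"tx": 0,"ty": 0,"tz": 0,"rx": 0,"ry": 0,"rz": 0,"gripper": 0}]'

```text
time_s: 7.72
ee_pos: [542.3, -139.1, 27.8]
ee_rot: [179.8, 0.1, -173.4]
force: [1.2, 7.0, 3.2]
gripper_width: 61.5
gripper_force: 20.0
```

>>> send_rows --motion '[{"tx": 0,"ty": 0,"tz": -0.02,"rx": 0,"ry": 0,"rz": 0,"gripper": 0},{"tx": 0,"ty": 0,"tz": -0.03,"rx": 0,"ry": 0,"rz": 0,"gripper": 0},{"tx": 0,"ty": 0,"tz": -0.02,"rx": 0,"ry": 0,"rz": 0,"gripper": 0},{"tx": 0,"ty": 0,"tz": 0,"rx": 0,"ry": 0,"rz": 0,"gripper": 0},{"tx": 0,"ty": 0,"tz": 0,"rx": 0,"ry": 0,"rz": 0,"gripper": 0},{"tx": 0,"ty": 0,"tz": 0,"rx": 0,"ry": 0,"rz": 0,"gripper": 0},{"tx": 0,"ty": 0,"tz": 0,"rx": 0,"ry": 0,"rz": 0,"gripper": 0},{"tx": 0,"ty": 0,"tz": 0,"rx": 0,"ry": 0,"rz": 0,"gripper": 0}]'

```text
time_s: 8.72
ee_pos: [541.9, -140.7, 61.7]
ee_rot: [180.0, -0.0, -173.3]
force: [-0.4, -0.1, -3.7]
gripper_width: 61.4
gripper_force: 20.0
```

```bash
python3 heft.py
```

```text
F [ 0.25  0.05 -3.31] std [0.28 0.53 0.45] tau [-1.0000e-03 -4.4470e+01 -1.9518e+01 -4.8000e-02  5.6000e-02 -0.0000e+00] pos [ 542.  -140.8   61.9] w 61.687860640967514
```

About 340 g, so the middle one is full. I'll raise it and carry it over the bay.

>>> send_rows --motion '[{"tx": 0,"ty": 0,"tz": -0.06,"rx": 0,"ry": 0,"rz": 0,"gripper": 0},{"tx": 0,"ty": 0,"tz": -0.08,"rx": 0,"ry": 0,"rz": 0,"gripper": 0},{"tx": 0,"ty": 0,"tz": -0.04,"rx": 0,"ry": 0,"rz": 0,"gripper": 0},{"tx": 0,"ty": 0,"tz": 0,"rx": 0,"ry": 0,"rz": 0.16,"gripper": 0},{"tx": 0,"ty": 0,"tz": 0,"rx": 0,"ry": 0,"rz": 0.16,"gripper": 0},{"tx": 0,"ty": 0,"tz": 0,"rx": 0,"ry": 0,"rz": 0.14,"gripper": 0},{"tx": 0,"ty": 0,"tz": 0,"rx": 0,"ry": 0,"rz": 0,"gripper": 0}]'

```text
time_s: 10.1
ee_pos: [541.8, -140.7, 151.9]
ee_rot: [180.0, -0.0, 172.9]
force: [0.4, -0.4, -3.5]
gripper_width: 61.6
gripper_force: 20.0
```

```bash
python3 go.py 583.9 177.1 130 172.87
```

```text
t 10.1 pos [ 541.8 -140.7  151.9] rot [ 1.7999e+02 -1.0000e-02  1.7295e+02] F [ 0.45 -0.41 -3.53] w 61.6 gf 20.0
turn units [ 0.0002 -0.0004  0.0026]  shift units in present axes [-0.0055  0.6412  0.0438] after turn [-0.0046  0.6412  0.0437] dist 321.4
```

>>> send_rows --motion '[{"tx": -0.001,"ty": 0.06,"tz": 0,"rx": 0,"ry": 0,"rz": 0,"gripper": 0},{"tx": -0.001,"ty": 0.1,"tz": 0,"rx": 0,"ry": 0,"rz": 0,"gripper": 0},{"tx": -0.001,"ty": 0.1,"tz": 0,"rx": 0,"ry": 0,"rz": 0,"gripper": 0},{"tx": -0.001,"ty": 0.1,"tz": 0,"rx": 0,"ry": 0,"rz": 0,"gripper": 0},{"tx": -0.001,"ty": 0.1,"tz": 0,"rx": 0,"ry": 0,"rz": 0,"gripper": 0},{"tx": 0,"ty": 0.1,"tz": 0,"rx": 0,"ry": 0,"rz": 0,"gripper": 0},{"tx": 0,"ty": 0.06,"tz": 0,"rx": 0,"ry": 0,"rz": 0,"gripper": 0},{"tx": 0,"ty": 0.021,"tz": 0,"rx": 0,"ry": 0,"rz": 0,"gripper": 0},{"tx": 0,"ty": 0,"tz": 0.0437,"rx": 0,"ry": 0,"rz": 0.003,"gripper": 0},{"tx": 0,"ty": 0,"tz": 0,"rx": 0,"ry": 0,"rz": 0,"gripper": 0},{"tx": 0,"ty": 0,"tz": 0,"rx": 0,"ry": 0,"rz": 0,"gripper": 0}]'

```text
time_s: 11.48
ee_pos: [584.4, 176.2, 130.6]
ee_rot: [180.0, 0.0, 172.8]
force: [0.5, 0.7, -2.1]
gripper_width: 61.8
gripper_force: 20.0
```

```bash
python3 go.py 583.9 177.1 33 172.87; python3 - <<'E'
from workcell import env
import cv2,numpy as np
f=env.grab_frame("side");np.savez("side1.npz",**f)
g=env.grab_frame("top");np.savez("top1.npz",**g)
a=cv2.resize(f["frame"][140:250,210:350,::-1],(700,550),interpolation=cv2.INTER_CUBIC)
cv2.imwrite("pics/s1.png",a)
E
```

```text
t 11.47 pos [584.4 176.2 130.6] rot [1.8000e+02 3.0000e-02 1.7277e+02] F [ 0.45  0.69 -2.13] w 61.8 gf 20.0
turn units [ 0.0001  0.001  -0.0033]  shift units in present axes [0.0013 0.0016 0.1952] after turn [0.0012 0.0016 0.1952] dist 97.6
```

View pics/s1.png

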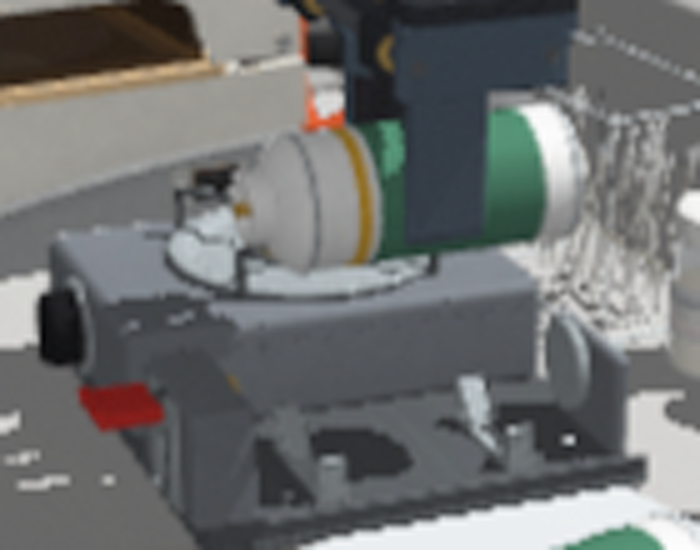

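The side view shows the cartridge held level, valve toward the front: collar at about (245,215) and base edge at (585,170). The pusher disc is at (570,358) and the front of the bay is clear. I'll overlay the model to check the position along the axis.

```bash
python3 - <<'E'
from h import *
a=np.radians(-7.13);Rb=np.array([[np.cos(a),-np.sin(a)],[np.sin(a),np.cos(a)]]);tb=np.array([584.1,255.7])
t=np.linspace(0,2*np.pi,60)
def circ(o,x,r,z): return np.array([[*(o+Rb@[x,r*np.cos(k)]),z+r*np.sin(k)] for k in t])
o=np.array([584.4,176.2]); bay=tb+Rb@[9.5,-78]
def draw(n,x0,y0,w,h,s,out):
    im=load(n)[0]["frame"][y0:y0+h,x0:x0+w,::-1]; im=cv2.resize(im,None,fx=s,fy=s,interpolation=cv2.INTER_CUBIC)
    for (c,x,r,z,col) in[(o,73,31,144.3,(0,0,255)),(o,-55,31,144.3,(0,0,255)),(o,-75,16,144.3,(0,255,255)),(bay,80,20,46,(255,0,255)),(bay,-81,16,46,(0,255,0))]:
        q=((proj(n,circ(c,x,r,z))+.5-[x0,y0])*s).astype(np.int32); cv2.polylines(im,[q],True,col,1)
    return im
A=draw("side1.npz",210,140,140,110,2.85,0); B=draw("top0.npz",190,170,80,110,2.85,0);C=draw("top1.npz",150,130,160,200,2.85,0)
A=draw("side1.npz",210,140,130,110,3.8,0);B=draw("top0.npz",200,170,75,130,3.8,0)
H=max(A.shape[0],B.shape[0]);o2=np.zeros((H,A.shape[1]+B.shape[1],3),np.uint8);o2[:A.shape[0],:A.shape[1]]=A;o2[:B.shape[0],A.shape[1]:]=B
cv2.imwrite("pics/ov.png",o2);print(o2.shape)
E
```

```text
(494, 779, 3)
```

View pics/ov.png

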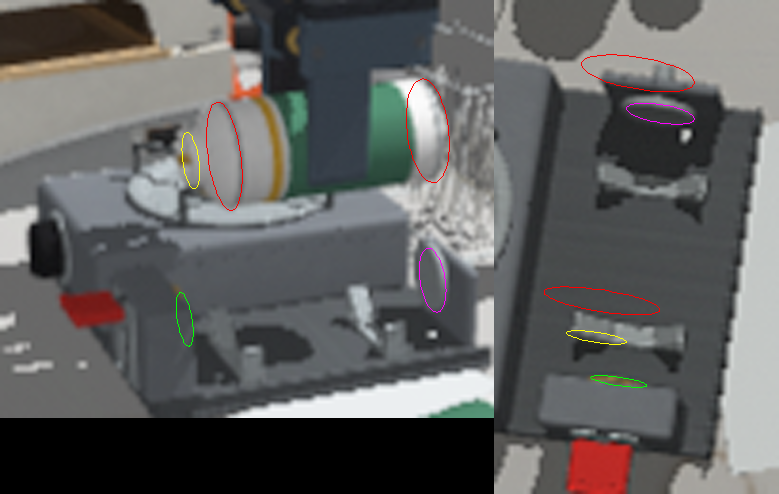

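The model matches the cartridge in the side view, and the seat and pusher circles agree to within a few mm. I'll shift back about 0.5 mm and left about 1 mm, then lower.

>>> send_rows --motion '[{"tx": -0.001,"ty": 0.0016,"tz": 0.06,"rx": 0,"ry": 0,"rz": -0.003,"gripper": 0},{"tx": 0,"ty": 0,"tz": 0.06,"rx": 0,"ry": 0,"rz": 0,"gripper": 0},{"tx": 0,"ty": 0,"tz": 0.04,"rx": 0,"ry": 0,"rz": 0,"gripper": 0},{"tx": 0,"ty": 0,"tz": 0.015,"rx": 0,"ry": 0,"rz": 0,"gripper": 0},{"tx": 0,"ty": 0,"tz": 0.013,"rx": 0,"ry": 0,"rz": 0,"gripper": 0},{"tx": 0,"ty": 0,"tz": 0,"rx": 0,"ry": 0,"rz": 0,"gripper": 0},{"tx": 0,"ty": 0,"tz": 0,"rx": 0,"ry": 0,"rz": 0,"gripper": 0}]'

```text
time_s: 12.45
ee_pos: [585.3, 177.8, 36.9]
ee_rot: [180.0, 0.1, 172.9]
force: [0.2, 0.2, -2.6]
gripper_width: 61.8
gripper_force: 20.0
```

```bash
python3 go.py 584.9 177 33 172.87
```

```text
t 12.45 pos [585.3 177.8  36.9] rot [1.7996e+02 9.0000e-02 1.7290e+02] F [ 0.18  0.19 -2.56] w 61.8 gf 20.0
turn units [0.0014 0.0029 0.0009]  shift units in present axes [ 0.0006 -0.0018  0.0079] after turn [ 0.0006 -0.0018  0.0079] dist 4.0
```

>>> send_rows --motion '[{"tx": 0,"ty": -0.001,"tz": 0.004,"rx": 0,"ry": 0,"rz": 0,"gripper": 0},{"tx": 0,"ty": 0,"tz": 0.003,"rx": 0,"ry": 0,"rz": 0,"gripper": 0},{"tx": 0,"ty": 0,"tz": 0,"rx": 0,"ry": 0,"rz": 0,"gripper": 0},{"tx": 0,"ty": 0,"tz": 0,"rx": 0,"ry": 0,"rz": 0,"gripper": 0}]'

```text
time_s: 12.95
ee_pos: [585.7, 178.3, 34.4]
ee_rot: [179.9, 0.2, 172.9]
force: [-1.7, 2.8, 5.1]
gripper_width: 61.5
gripper_force: 20.0
```

```bash
python3 go.py 584.9 177 33 172.87
```

```text
t 12.95 pos [585.7 178.3  34.4] rot [1.7985e+02 1.6000e-01 1.7287e+02] F [-1.71  2.84  5.12] w 61.5 gf 20.0
turn units [0.0048 0.0054 0.    ]  shift units in present axes [ 0.0013 -0.0027  0.0028] after turn [ 0.0013 -0.0027  0.0028] dist 2.1
```

The cartridge is touching the saddles (about 5 N up). I'll release it with a small opening, raise the tool, and look.

>>> send_rows --motion '[{"tx": 0,"ty": 0.001,"tz": 0,"rx": 0,"ry": 0,"rz": 0,"gripper": -0.66},{"tx": 0,"ty": 0,"tz": 0,"rx": 0,"ry": 0,"rz": 0,"gripper": -0.66},{"tx": 0,"ty": 0,"tz": 0,"rx": 0,"ry": 0,"rz": 0,"gripper": -0.66},{"tx": 0,"ty": 0,"tz": -0.03,"rx": 0,"ry": 0,"rz": 0,"gripper": -0.66},{"tx": 0,"ty": 0,"tz": -0.06,"rx": 0,"ry": 0,"rz": 0,"gripper": -0.66},{"tx": 0,"ty": 0,"tz": -0.1,"rx": 0,"ry": 0,"rz": 0,"gripper": -0.66},{"tx": 0,"ty": 0,"tz": -0.1,"rx": 0,"ry": 0,"rz": 0,"gripper": -0.66},{"tx": 0,"ty": 0,"tz": 0,"rx": 0,"ry": 0,"rz": 0,"gripper": 1},{"tx": 0,"ty": 0,"tz": 0,"rx": 0,"ry": 0,"rz": 0,"gripper": 1}]'

```text
time_s: 14.08
ee_pos: [584.2, 177.5, 177.7]
ee_rot: [-180.0, -0.0, 172.9]
force: [-0.5, 1.0, 0.9]
gripper_width: 58.8
gripper_force: 0.0
```

```bash
python3 go.py 449.5 194.2 140 172.87; python3 - <<'E'
from workcell import env
import cv2,numpy as np
f=env.grab_frame("side");np.savez("side2.npz",**f)
cv2.imwrite("pics/s2.png",cv2.resize(f["frame"][140:250,210:350,::-1],(700,550),interpolation=cv2.INTER_CUBIC))
E
```

```text
t 14.07 pos [584.2 177.5 177.7] rot [-1.8000e+02 -1.0000e-02  1.7289e+02] F [-0.48  0.97  0.87] w 58.8 gf 0.0
turn units [-0.0001 -0.0005  0.0007]  shift units in present axes [ 2.715e-01 -2.000e-04  7.550e-02] after turn [ 0.2715 -0.0003  0.0754] dist 140.9
```

View pics/s2.png

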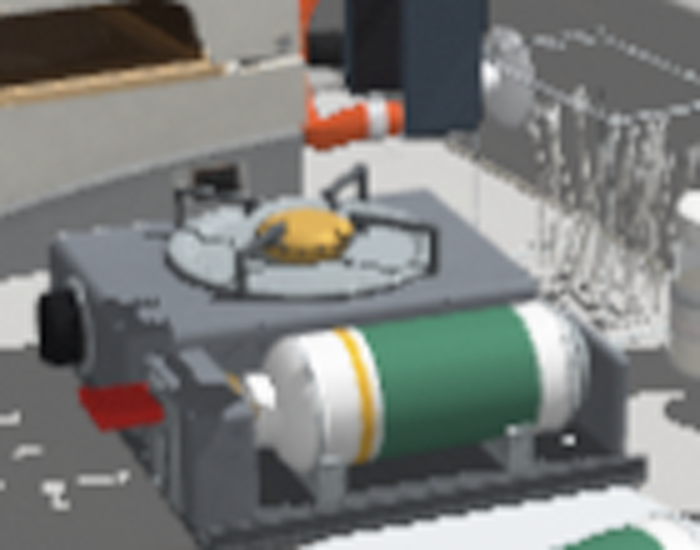

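The cartridge lies seated on both saddles, its valve at about (255,390) facing the brass seat and clear of the pusher. Next is the lever, with the fingers closed and aimed 5 mm outward to clear the slot plate.

>>> send_rows --motion '[{"tx": 0.08,"ty": 0,"tz": 0,"rx": 0,"ry": 0,"rz": 0,"gripper": 1},{"tx": 0.1,"ty": 0,"tz": 0,"rx": 0,"ry": 0,"rz": 0,"gripper": 1},{"tx": 0.07,"ty": 0,"tz": 0,"rx": 0,"ry": 0,"rz": 0,"gripper": 1},{"tx": 0.029,"ty": 0,"tz": 0,"rx": 0,"ry": 0,"rz": 0,"gripper": 1},{"tx": 0,"ty": 0,"tz": 0.1,"rx": 0,"ry": 0,"rz": 0,"gripper": 1},{"tx": 0,"ty": 0,"tz": 0.08,"rx": 0,"ry": 0,"rz": 0,"gripper": 1},{"tx": 0,"ty": 0,"tz": 0,"rx": 0,"ry": 0,"rz": 0,"gripper": 1},{"tx": 0,"ty": 0,"tz": 0,"rx": 0,"ry": 0,"rz": 0,"gripper": 1}]'

```text
time_s: 15.12
ee_pos: [447.6, 195.3, 88.4]
ee_rot: [180.0, 0.1, 172.9]
force: [1.0, -0.5, 0.3]
gripper_width: 0.6
gripper_force: 0.0
```

```bash
python3 go.py 445.7 194.5 40 172.87;python3 - <<'E'
from workcell import env
import cv2,numpy as np
f=env.grab_frame("side");
cv2.imwrite("pics/s3.png",cv2.resize(f["frame"][140:250,200:340,::-1],(700,550),interpolation=cv2.INTER_CUBIC))
E
```

```text
t 15.12 pos [447.6 195.3  88.4] rot [1.7995e+02 9.0000e-02 1.7289e+02] F [ 1.04 -0.49  0.27] w 0.6 gf 0.0
turn units [0.0016 0.0028 0.0005]  shift units in present axes [ 0.0037 -0.0021  0.0968] after turn [ 0.0036 -0.002   0.0968] dist 48.4
```

View pics/s3.png

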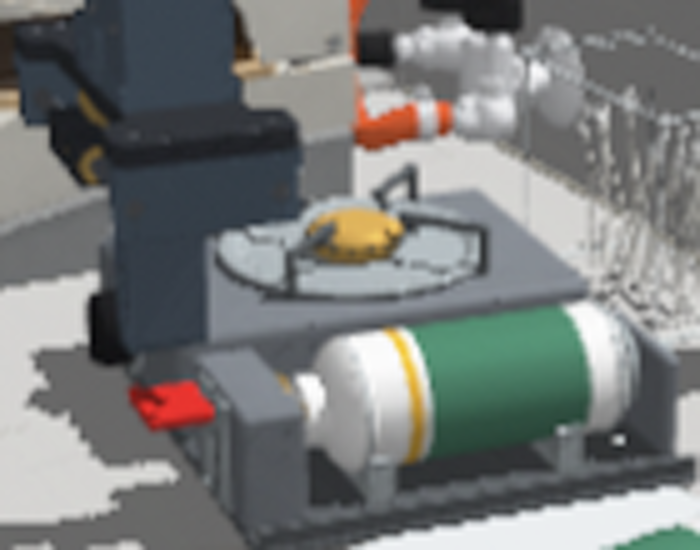

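The closed fingers hang above the lever at about (165,345), with the lever below at (175,405). Pressing down.

>>> send_rows --motion '[{"tx": 0.004,"ty": -0.002,"tz": 0.025,"rx": 0,"ry": 0,"rz": 0,"gripper": 1},{"tx": 0,"ty": 0,"tz": 0.02,"rx": 0,"ry": 0,"rz": 0,"gripper": 1},{"tx": 0,"ty": 0,"tz": 0.008,"rx": 0,"ry": 0,"rz": 0,"gripper": 1},{"tx": 0,"ty": 0,"tz": 0.008,"rx": 0,"ry": 0,"rz": 0,"gripper": 1},{"tx": 0,"ty": 0,"tz": 0.008,"rx": 0,"ry": 0,"rz": 0,"gripper": 1},{"tx": 0,"ty": 0,"tz": 0.008,"rx": 0,"ry": 0,"rz": 0,"gripper": 1},{"tx": 0,"ty": 0,"tz": 0.008,"rx": 0,"ry": 0,"rz": 0,"gripper": 1},{"tx": 0,"ty": 0,"tz": 0.008,"rx": 0,"ry": 0,"rz": 0,"gripper": 1},{"tx": 0,"ty": 0,"tz": 0,"rx": 0,"ry": 0,"rz": 0,"gripper": 1},{"tx": 0,"ty": 0,"tz": 0,"rx": 0,"ry": 0,"rz": 0,"gripper": 1}]'

```text
time_s: 16.42
ee_pos: [444.8, 194.5, 41.1]
ee_rot: [180.0, 0.1, 172.9]
force: [-0.4, -0.7, -0.1]
gripper_width: 0.3
gripper_force: 0.0
```

>>> send_rows --motion '[{"tx": 0,"ty": 0,"tz": 0.004,"rx": 0,"ry": 0,"rz": 0,"gripper": 1},{"tx": 0,"ty": 0,"tz": 0.003,"rx": 0,"ry": 0,"rz": 0,"gripper": 1},{"tx": 0,"ty": 0,"tz": 0,"rx": 0,"ry": 0,"rz": 0,"gripper": 1}]'

```text
time_s: 16.8
ee_pos: [444.9, 194.6, 40.0]
ee_rot: [179.9, 0.1, 172.9]
force: [-4.8, -2.1, 20.7]
gripper_width: 0.3
gripper_force: 10.1
```

```bash
python3 go.py 445.7 194.5 40 172.87;python3 - <<'E'
from workcell import env
import cv2,numpy as np
f=env.grab_frame("side");
cv2.imwrite("pics/s4.png",cv2.resize(f["frame"][140:250,200:340,::-1],(700,550),interpolation=cv2.INTER_CUBIC))
E
```

```text
t 16.8 pos [444.9 194.6  40. ] rot [1.7992e+02 1.3000e-01 1.7290e+02] F [-4.85 -2.08 20.75] w 0.3 gf 10.1
turn units [0.0026 0.0043 0.0009]  shift units in present axes [-0.0015  0.0001  0.    ] after turn [-0.0015  0.0001  0.    ] dist 0.8
```

View pics/s4.png

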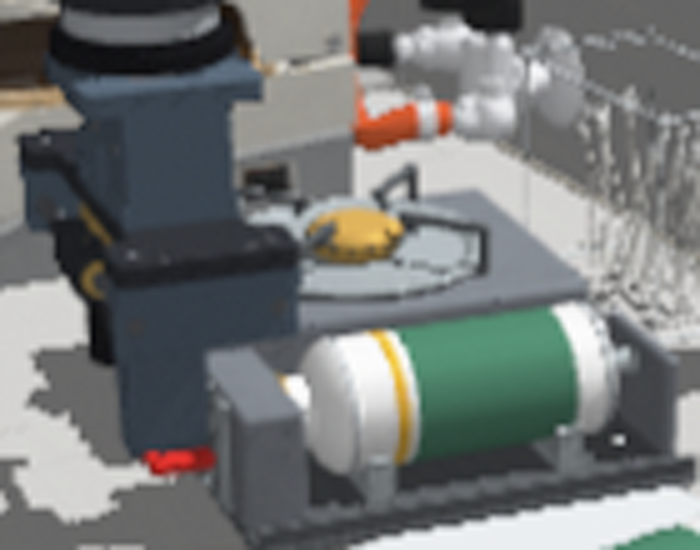

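The lever is on its stop (TCP at z = 40.0 mm, 21 N) and the cartridge has been pushed onto the seat at about (290,390). I'll retract and run a numeric check.

>>> send_rows --motion '[{"tx": 0,"ty": 0,"tz": -0.02,"rx": 0,"ry": 0,"rz": 0,"gripper": 1},{"tx": 0,"ty": 0,"tz": -0.06,"rx": 0,"ry": 0,"rz": 0,"gripper": 1},{"tx": 0,"ty": 0,"tz": -0.1,"rx": 0,"ry": 0,"rz": 0,"gripper": 1},{"tx": 0,"ty": 0,"tz": -0.1,"rx": 0,"ry": 0,"rz": 0,"gripper": 1},{"tx": 0,"ty": 0,"tz": 0,"rx": 0,"ry": 0,"rz": 0,"gripper": 1},{"tx": 0,"ty": 0,"tz": 0,"rx": 0,"ry": 0,"rz": 0,"gripper": 1}]'

```text
time_s: 17.6
ee_pos: [443.7, 194.0, 177.0]
ee_rot: [-180.0, -0.0, 172.9]
force: [-0.1, -0.4, -0.8]
gripper_width: 0.4
gripper_force: 0.0
```

```bash
python3 - <<'E'
from workcell import env
from h import *
f=env.grab_frame("side")["frame"].astype(int); g=np.load("side0.npz")["frame"].astype(int)
red=lambda i:np.argwhere((i[200:260,215:250,0]>150)&(i[200:260,215:250,1]<60)).mean(0)
pr=proj("side0.npz",[[450.7,193.9,62],[450.7,193.9,40]]); print("red rows",red(g)+[200,215],red(f)+[200,215],"expected shift",pr[1]-pr[0])
for n,b in{"cart1":(240,295,278,358),"cart3":(282,345,350,436),"timer":(268,298,198,238),"beaker+jar":(192,268,355,412)}.items():
    d=np.abs(f-g)[b[0]:b[1],b[2]:b[3]].max(2); print(n,"changed frac",(d>40).mean().round(3))
print(env.state()["ee_pos"],env.state()["force"])
E
```

```text
red rows [220.32989691 233.59793814] [229.66176471 232.54411765] expected shift [0.52199418 9.10616183]
cart1 changed frac 0.215
cart3 changed frac 0.146
timer changed frac 0.0
beaker+jar changed frac 0.027
[443.31359974 193.8402742  176.35442748] [-0.24528166 -0.37167343  0.00250753]
```

```bash
python3 - <<'E'
from workcell import env
from h import *
f=env.grab_frame("top")["frame"]; g=np.load("top0.npz")["frame"]
for i in(g,f):
    h=cv2.inRange(cv2.cvtColor(i,cv2.COLOR_RGB2HSV),(60,80,40),(90,255,255)); n,_,s,c=cv2.connectedComponentsWithStats(h)
    print([(c[k].round(1).tolist(),s[k][4]) for k in range(1,n) if s[k][4]>300])
env.job_done()
E
```

```text
[([332.5, 103.6], np.int32(441)), ([424.7, 242.3], np.int32(915)), ([380.5, 244.9], np.int32(899)), ([336.9, 254.0], np.int32(910))]
[([332.8, 105.5], np.int32(472)), ([238.4, 227.5], np.int32(914)), ([424.7, 242.3], np.int32(911)), ([337.1, 254.7], np.int32(914))]
the job is handed in; nothing more can be done
```

The full cartridge (the middle one in the rack, about 340 g) is in the bay and locked with the lever on its stop. The two others are in the rack (the left one weighed 94 g; I didn't heft the right one), the timer, beaker and jar weren't touched, and the job was handed in at about 18 s with no verdict shown.

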